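# Clamp a brake pad in the filing fixture with the cam lever

### The arm

A 7-joint arm with a two-finger parallel gripper is mounted at the origin on a cart in front of the work surface, level with it; the furniture and walls round the work are solid. World frame = base frame: x ahead of the robot, y to its left, z up, the work surface at z = 0. Lengths are in m, angles in rad, forces in N, time in s.
With the tool pointing down it reaches from about 0.4 to 0.85 m from the base axis. Payload 4.5 kg.
Tool frame: the origin (TCP) lies on the centre line of the jaws, within the pads' length; the fingertips stand r.tcp_to_tips ahead of it and the grasp point (between the pads) lies 11 mm behind it (r.tcp_to_tips is the distance from the TCP to the fingertips, in m); y points along the fingers, x is the direction in which the jaws open and shut, and the axes are right-handed (so a half turn about y gives the same grasp; the last joint's range is limited). The gripper opens to 88 mm and grips with 3 to 60 N. Pads are 18 mm wide; open, the fingers measure 123 mm over their backs; the gripper's body (75 mm by 187 mm) begins 45 mm behind the grasp point.
Start: joints at [1.274, 0.689, -0.195, 1.565, 0.157, 0.902, -0.215], TCP at [0.203, -0.591, 0.247] pointing down, gripper open.
Joint ranges: [-3.01, 3.01], [-0.46, 2.08], [-1.47, 1.51], [0.13, 2.56], [-1, 4.14], [0.04, 2.09], [-2.66, 2.66]. Speed limits (rad/s): [2.57, 2.57, 3.14, 3.14, 3.14, 3.14, 3.14].

### API

Orientations are given as a unit quaternion [x, y, z, w].
In Python, from plant import r gives the robot as it stands. The module is installed in compiled form; this text tells all that it offers.
- The arm moves only by the shell command python3 -m inch 'ROWS' [OPENING] [FORCE]. ROWS is text: rows parted by semicolons, each of 4 numbers parted by spaces: the shift along the tool's x, y, z in mm, then the turn about the tool's y in degrees. In form: x y z spin; .... A call has 1 to 10 rows; each row is the pose to reach, as a shift and turn from the pose commanded when the call began, along the tool's axes at that moment; what a row does not reach only later rows make up. A row lasts 1/10 s, in which the tool goes at most 50 mm and 8.59 degrees, less where a joint would pass 70% of its speed; a pose out of reach is approached as far as the arm can. A call with a gripper value outside its range is refused whole. OPENING is the gripper command: -1 is shut, 1 is fully open, values between are in proportion, set as the call begins (- or left out, the last holds). The fingers move at their own pace and stop on an object; FORCE is the grip in N (left out, the last holds). Time passes only in rows, so rows that repeat a pose let the fingers close. It gives the time, the measured TCP pose, the force and the opening at its end, in the units of the state.
- r.get_state(): the state, without advancing time (a new reading comes with each control period).
- r.snapshot(name): name is "scene" or "top" or "wrist"; returns a dict with "frame" (400x640x3 uint8, red, green, blue), "intrinsics" (3x3 intrinsics, pixels), "R" (3x3) and "t" (3): a world point X has camera coordinates R X + t. Camera axes: x right, y down, z forward; pixel columns grow to the right and rows downward; lengths in m; the calibration is good to about 2 mm. The wrist camera is an equidistant fisheye: a pixel r from the principal point sees the ray r / f radians off the axis. A picture is of the moment at which its call begins. There is no depth.
- r.finish_job(): hands the job in, once; it reports no verdict.
Trained networks look in the newest picture that a camera, given by its name, has taken for a name from the list of things; names that differ only in an ending like _2 or _b are one class to them, and where a whole thing is asked for, a point or a joint stands for the part that bears it (a point fixed in the world has none). Each returns a list of dicts, best first, with "p" (0 to 1); they miss things now and then, are a little off and sometimes report something else, mostly with a low value. They report only what shows in the picture. A call takes as long as a camera call. They do not tell look-alikes from the thing itself.
- r.trace(camera, name): "region" (400x640 bool, what is visible of it) and "centre" ([row, column] in pixels, amid what is visible of it).
- r.tip_of(camera, name): "centre" ([row, column] in pixels: a listed point, or the origin of a listed thing).
The state is a dict: "clock": time; "q": joint angles; "qd": joint speeds; "joint_torque": joint torques, N m; "tool_pos": TCP position; "eef_rot": TCP orientation; "contact_force": force on the tool from outside, world axes, zero at the start; "moment": the same for the moment, N m; "opening": opening from 0.0 (shut) to 1.0 (fully open).
Only numpy, scipy, OpenCV 4.12 (cv2) and the standard library are available. Lean on these libraries where they do the work, as an engineer would, in place of code of your own. Each camera call takes 0.05 s, during which the arm holds its last target.

### The job

Get the brake pad in the filing fixture clamped ready for filing: push it gently home against the end stop, under the clamp bar's toe. The knurled nut has been backed off, so screw it down (clockwise seen from above) until the cam lever starts to bite just as it comes upright - the clamping force is then right - and flip the lever all the way over to its stop. Do not over-tighten, the lining is brittle, and leave the other things on the bench where they are.

Things in the scene. Friction and masses are not known exactly. Their poses are not given: they have to be found in the camera images.
- clamp: Filing fixture, fixed to the bench: aluminium plate 100 x 215 x 12 mm (x, y, z). Origin on the bench under the end stop's face, z up, -x away from the robot. The pad lies on the -y side (left); a grey pedestal (y = 0 to 68 mm, 52 mm wide, top z = 46 mm) stands on the +y side; above it clamp bar, disc springs and nut sit on a vertical draw bolt, pulled down by the cam lever at the +y end.
- end_stop (a point): Middle of the end stop, the pedestal's flat face at y = 0 of clamp, 21 mm above the bench. The pad is pushed to it along +y between two low guide rails (45 mm apart, y = -68 to -14 mm, top z = 18.6 mm); beyond y = -88 mm only the plate (top z = 12 mm) is below.
- bar_top (a point): Point on the bolt axis at the steel clamp bar's top, fixed to the fixture (x = 0, y = 32, z = 73 mm; the bar itself is 0 to 5 mm lower, and up to 10 mm more with the lever over). The bar is 28 mm wide, y = -10 to 68 mm. Its toe, a leg 24 mm wide at y = -10 to -1 mm, hangs 6.5 to 11 mm above the pad's bare end. Once the toe has touched, the clamping force grows by about 23 N per mm of pull.
- nut_axis (a point): Grip point on the knurled round nut's axis, fixed to the fixture (x = 0, y = 32, z = 95 mm of clamp). Nut 42 mm across, 20 mm high, underside at z = 85 to 90 mm (lever open; up to 10 mm lower when closed); a 16 mm bolt stands about 10 mm out of its top. Clockwise from above lowers the bar, 8 mm a turn; friction 0.24 N m. It starts 0.6 to 3.9 rad short of right; its height is not measured.
- lever (a joint): Cam lever angle, rad: 0 = open, leaning 0.8 to the fixture's -x; 0.8 = upright; 2.05 = closed stop, leaning to +x (to the robot). Friction 0.05 N m. Pull = 7.5 mm x (0.352 - cos(1.212 + angle)), most at 1.93; beyond that it holds itself, before it a loaded lever may spring back. Nut right: it starts to resist at upright, peak 0.33 N m (3.8 N at the ball) near 1.3. Later bite: nut too loose.
- lever_pivot (a point): Centre of the lever's turning axis, which is the fixture's y axis; fixed to the fixture at x = 0, y = 85, z = 34 mm of clamp.
- lever_ball (a point): Centre of the black ball, 24 mm in diameter, at the lever's end, 88 mm from the pivot; the steel rod below it is 11 mm thick.
- brake_pad: The pad to be clamped, lying in the fixture, lining up: steel back plate 42 x 84 x 5 mm (x, y, z), on it a brown lining 33 x 60 x 7 mm, so 12 mm of plate is bare at each end. Origin at the centre of its underside, y along its length and along the fixture's y. It starts 8 to 24 mm short of the end stop. Home: y = -42 mm, z = 16 mm in clamp.
- rest: The ground steel rest under the pad, 42 x 86 x 4 mm, part of the fixture; origin at the centre of its underside, top 16 mm above the bench. It bears the clamping force.
- other_pad: A second, equal brake pad lying on the bench behind the fixture; leave it.
- flat_file: Flat file with a wooden handle, 270 mm long, lying on the bench in front of the fixture; leave it.
- feeler_set: Small steel feeler-gauge set, 18 x 100 x 14 mm, lying on the bench behind the fixture; leave it.
There are look-alikes about, which are no part of the job. What is shaped like the brake_pad but pink is not meant.

How it is judged:
By the outcome, as a careful person would: the job done as asked, in the order asked, and still so for the second after the job is handed in, with the robot touching nothing.
It also fails if it takes over 72 s, if anything falls off the work surface, if the arm or the gripper's body presses on something with over 40 N, if the wrist force passes 120 N, or if a joint passes its speed limit or range.

## Working session

There is one attempt and no reset: what is moved stays moved. The work goes in short steps, Python scripts to look and compute and a shell command to move; the robot and the scene stay as the last step left them, time stands still between calls to the robot, and variables do not carry over. Pictures are saved under pics/ and viewed, and the job is handed in when it is done.

```bash
mkdir -p pics; ls; python3 - <<'E'
from plant import r
import cv2
s=r.get_state()
for k,v in s.items(): print(k,v)
print(r.tcp_to_tips)
for n in("scene","top","wrist"):
    d=r.snapshot(n); cv2.imwrite(f"pics/a_{n}.png",d["frame"][:,:,::-1])
    print(n,d["intrinsics"],d["R"],d["t"])
    if n!="wrist":
        for o in("clamp","end_stop","bar_top","nut_axis","lever_pivot","lever_ball","brake_pad","rest","other_pad"):
            print(o,[(x["centre"],round(x["p"],2)) for x in r.tip_of(n,o)])
E
```

```text
pics
clock 0.0
q [ 1.27377296  0.68996929 -0.19452167  1.56634538  0.15730411  0.90252514
 -0.21512604]
qd [-0.00022183 -0.00030261  0.00104384 -0.00070306  0.0014854  -0.00320906
 -0.0004909 ]
joint_torque [-4.02036840e-04 -5.27558863e+01 -1.26738746e+00 -1.53432173e+01
 -5.26955375e-02  6.31632764e-03  1.68147799e-04]
tool_pos [ 0.20276486 -0.59053171  0.24591905]
eef_rot [-0.57517808  0.41138718 -0.41026614  0.57585802]
contact_force [0.41766798 0.134185   0.00964619]
moment [ 0.01863947 -0.01650747  0.03860871]
opening 1.0006380631594736
0.008
scene [[474.81183111   0.         315.74479532]
 [  0.         474.81183111 201.84848516]
 [  0.           0.           1.        ]] [[ 0.53903607 -0.8421767  -0.0133612 ]
 [-0.5518452  -0.34113606 -0.76098165]
 [ 0.63632303  0.41756987 -0.64863581]] [-0.33319283  0.3661363   0.56583517]
clamp [([228.8, 308.3], 0.58)]
end_stop [([221.8, 305.7], 0.9)]
bar_top [([196.2, 324.8], 0.63)]
nut_axis [([194.8, 319.3], 0.74)]
lever_pivot [([222.5, 349.2], 0.79)]
lever_ball [([179.6, 354.6], 0.91)]
brake_pad [([215.4, 281.3], 0.77), ([278.9, 399.2], 0
[... 356 characters left out ...]
]
clamp [([184.8, 302.7], 0.67)]
end_stop [([190.8, 301.9], 0.64)]
bar_top [([184.1, 318.4], 0.66)]
nut_axis [([178.1, 319.2], 0.8), ([183.9, 316.9], 0.25)]
lever_pivot [([181.2, 344.3], 0.95), ([193.2, 282.9], 0.6)]
lever_ball [([152.0, 336.3], 0.72)]
brake_pad [([193.5, 280.3], 0.69), ([199.0, 389.8], 0.67)]
rest [([191.3, 285.5], 0.61)]
other_pad [([161.0, 257.2], 0.7)]
wrist [[309.70691629   0.         321.80477315]
 [  0.         309.70691629 194.57245132]
 [  0.           0.           1.        ]] [[ 3.24843345e-01 -9.45767742e-01  4.24763627e-04]
 [-9.01953833e-01 -3.09659381e-01  3.00982310e-01]
 [-2.84527828e-01 -9.81552174e-02 -9.53629629e-01]] [-0.6245428  -0.04063395  0.39064424]
```

View pics/a_scene.png

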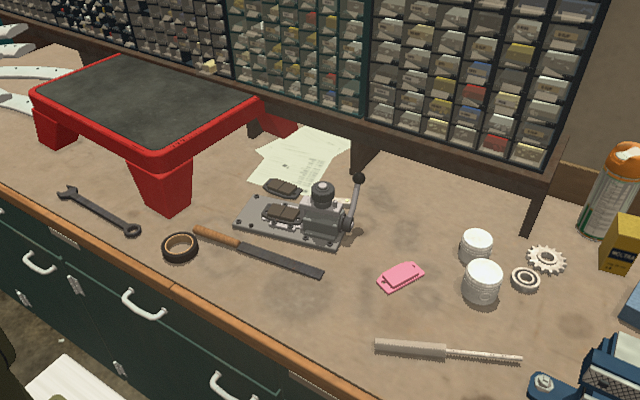

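View pics/a_top.png

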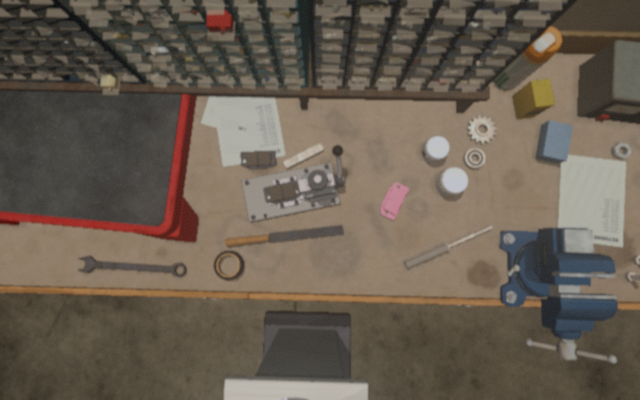

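```bash
python3 - <<'E'
import cv2
a=cv2.imread("pics/a_scene.png")[140:310,220:440]
cv2.imwrite("pics/b1.png",cv2.resize(a,None,fx=3.5,fy=3.5,interpolation=3))
a=cv2.imread("pics/a_top.png")[130:250,230:430]
cv2.imwrite("pics/b2.png",cv2.resize(a,None,fx=4,fy=4,interpolation=3))
E
```

```text
(no output)
```

View pics/b1.png

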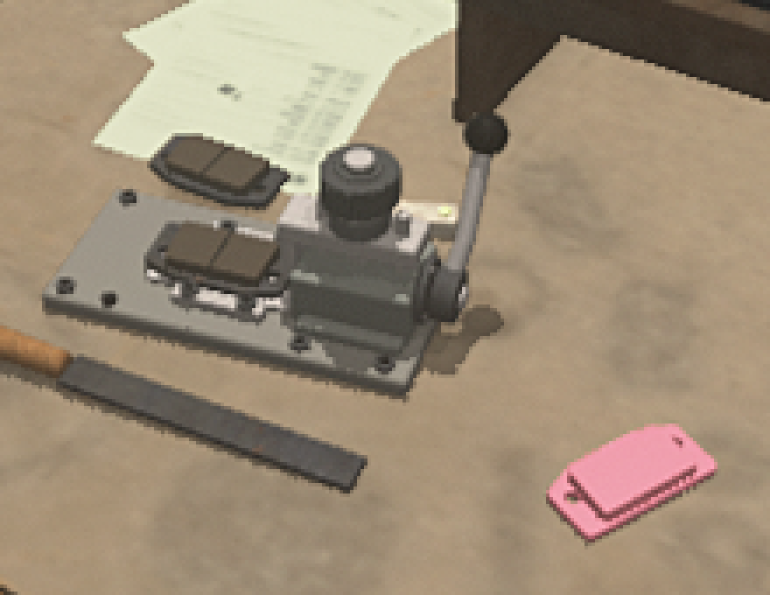

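View pics/b2.png

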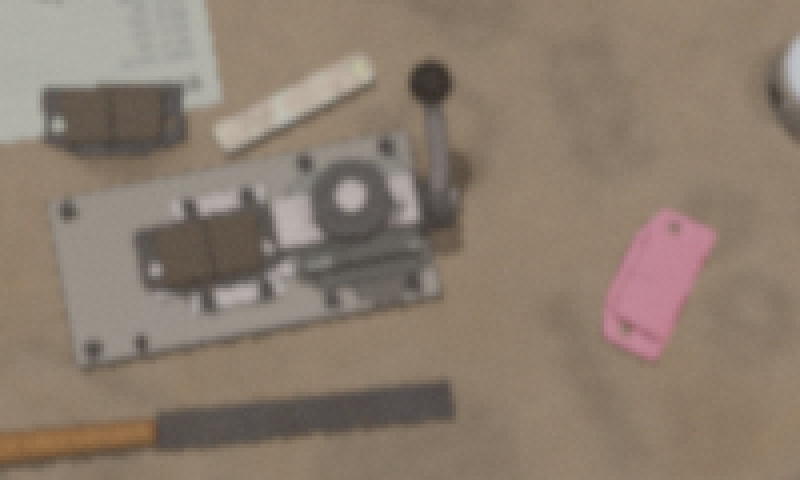

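The pad meant is the dark one in the fixture: scene (215,281), top (193,280), lying between the guide rails. The pink look-alike is at scene (279,399), and other_pad is at (189,285) on the paper behind. Next I'll fit the fixture pose.

```bash
cat > h.py <<'E'
import numpy as np, cv2
from plant import r
from scipy.optimize import least_squares
from scipy.spatial.transform import Rotation as Rn
def project(d,X,fish=False):
    c=d["R"]@np.asarray(X,float)+d["t"]; K=d["intrinsics"]
    if fish:
        rr=np.hypot(c[0],c[1]); th=np.arctan2(rr,c[2]); u=c[:2]/max(rr,1e-9)*th
    else: u=c[:2]/c[2]
    return np.array([K[1,1]*u[1]+K[1,2],K[0,0]*u[0]+K[0,2]])  # row,col
def cam(n):
    d=r.snapshot(n); d["fish"]=n=="wrist"; return d
def c2w(p,P):
    x,y,t=p; c,s=np.cos(t),np.sin(t)
    return np.array([x+c*P[0]-s*P[1],y+s*P[0]+c*P[1],P[2]])
PT={"end_stop":(0,0,.021),"bar_top":(0,.032,.073),"nut_axis":(0,.032,.095),"lever_pivot":(0,.085,.034),"rest":(0,-.043,.012)}
E
python3 - <<'E'
from h import *
obs=[]
for n in("scene","top"):
    d=cam(n)
    for o in PT:
        l=r.tip_of(n,o)
        if l: obs.append((d,PT[o],np.array(l[0]["centre"]),n+o))
corners=[(-.05,0,180,242.5),(-.05,1,162.5,332),(.05,0,222,250.5),(.05,1,203.75,340)]
dt=d
def f(v):
    p=v[:3]; R=[]
    for d,P,c,_ in obs: R+=list(project(d,c2w(p,P))-c)
    for cx,e,row,col in corners: R+=list(project(dt,c2w(p,(cx,v[3]+.215*e,.012)))-[row,col])
    return R
s=least_squares(f,[.6,0,3.1,-.13],loss="soft_l1")
print(s.x,np.array(f(s.x)).reshape(-1,2).round(1),[o[3] for o in obs])
p=s.x[:3]; np.save("pose.npy",p)
for k,P in PT.items(): print(k,c2w(p,P).round(4))
E
```

```text
[ 0.57647886 -0.00416602  3.36760128 -0.13602265] [[-0.6  0.2]
 [ 3.7 -2.6]
 [-0.5  2.2]
 [-2.8  2.7]
 [ 3.  -0.3]
 [-1.8  0.9]
 [ 1.9 -1.4]
 [ 2.8 -0.2]
 [ 0.  -0.8]
 [-0.9  0.5]
 [ 0.3 -1.1]
 [-0.2  1.4]] ['sceneend_stop', 'scenebar_top', 'scenenut_axis', 'scenerest', 'topend_stop', 'topbar_top', 'toplever_pivot', 'toprest']
end_stop [ 0.5765 -0.0042  0.021 ]
bar_top [ 0.5836 -0.0354  0.073 ]
nut_axis [ 0.5836 -0.0354  0.095 ]
lever_pivot [ 0.5955 -0.087   0.034 ]
rest [0.5668 0.0377 0.012 ]
```

```bash
cat >> h.py <<'E'
def st():
    s=r.get_state(); return s,np.array(s["tool_pos"]),Rn.from_quat(s["eef_rot"]).as_matrix()
def plan(target,jaw=None):
    """mm shift in tool axes to world target, spin deg so tool x lies along jaw dir"""
    s,t,R=st(); d=R.T@(np.array(target)-t)*1000
    out=[d.round(1)]
    if jaw is not None:
        v=R.T@np.array([*jaw,0]); a=np.degrees(np.arctan2(-v[2],v[0])); out.append(((a+90)%180-90).round(1))
    return out
def jawdir(p,ax):
    t=p[2]; return (np.cos(t),np.sin(t)) if ax=="x" else (-np.sin(t),np.cos(t))
E
python3 - <<'E'
from h import *
p=np.load("pose.npy"); s,t,R=st(); print(R.round(3)); print(s["q"])
d=cam("wrist"); C=-d["R"].T@d["t"]; print("cam in tool",R.T@(C-t), R.T@d["R"].T)
for tgt in [(0,-.06,.25)]: print(c2w(p,tgt),plan(c2w(p,tgt),jawdir(p,"x")))
E
```

```text
[[ 0.325  0.     0.946]
 [-0.946 -0.     0.325]
 [ 0.    -1.     0.   ]]
[ 1.2738269   0.68908097 -0.19461441  1.56532502  0.1573315   0.90246181
 -0.21510183]
cam in tool [-0.00063064 -0.1382687   0.0788481 ] [[ 9.99999955e-01 -6.80380418e-05  2.91769966e-04]
 [-2.98718746e-04 -3.00982836e-01  9.53629511e-01]
 [ 2.29346672e-05 -9.53629555e-01 -3.00982842e-01]]
[0.56303349 0.0543081  0.25      ] [array([-493.5,   -3.3,  550.2]), np.float64(-84.0)]
```

```bash
python3 -m inch '-32 0 37 -8;-65 0 73 -16;-98 0 110 -25;-131 0 147 -33;-164 0 183 -42;-197 0 220 -50;-230 0 257 -58;-263 0 293 -66;-296 0 330 -75;-329 0 367 -84'; python3 -m inch '-33 0 37 0;-66 0 73 0;-99 0 110 0;-132 0 147 0;-164 0 183 0;-164 0 183 0'
```

```text
clock: 2.7
tool_pos: [0.4441, -0.1592, 0.247]
eef_rot: [0.703, 0.077, -0.077, -0.703]
contact_force: [2.2, 0.2, -1.2]
opening: 0.999
clock: 3.3
tool_pos: [0.2453, -0.0147, 0.2485]
eef_rot: [0.704, 0.078, -0.075, -0.702]
contact_force: [-0.4, -0.7, 0.2]
opening: 1.0
```

```bash
python3 - <<'E'
from h import *
p=np.load("pose.npy"); s,t,R=st(); print(s["q"].round(2) if hasattr(s["q"],"round") else s["q"])
for tgt in [(0,-.06,.25)]: print(c2w(p,tgt),plan(c2w(p,tgt),jawdir(p,"x")))
E
```

```text
[ 0.52  0.3  -0.87  2.56  0.57  0.44 -0.64]
[0.56303349 0.0543081  0.25      ] [array([ 3.251e+02, -3.000e-01, -8.000e-01]), np.float64(-0.6)]
```

```bash
python3 -m inch '40 0 0 0;80 0 0 0;125 0 0 0;170 0 0 0;220 0 0 0;270 0 0 0;320 0 0 0;325 0 -1 -0.6;325 0 -1 -0.6'; python3 - <<'E'
from h import *
p=np.load("pose.npy"); s,t,R=st(); print(s["q"]) 
print(plan(c2w(p,(0,-.06,.25)),jawdir(p,"x")))
d=cam("wrist"); cv2.imwrite("pics/c.png",d["frame"][:,:,::-1])
for o in("end_stop","bar_top","nut_axis","lever_pivot","lever_ball","brake_pad","rest","other_pad"):
    print(o,[(x["centre"],round(x["p"],2)) for x in r.tip_of("wrist",o)], project(d,c2w(p,PT[o]),True).round(1) if o in PT else "")
E
```

```text
clock: 4.2
tool_pos: [0.5637, 0.0512, 0.2467]
eef_rot: [-0.702, -0.078, 0.079, 0.703]
contact_force: [0.1, 0.9, 0.4]
opening: 1.002
[ 0.27183278  0.7056019  -0.77708454  1.72899088  0.58871763  0.95674933
 -0.51656779]
[array([ 0.1, -3.3,  3.1]), np.float64(-0.2)]
end_stop [([210.3, 326.6], 0.83), ([264.0, 323.2], 0.37)] [210.5 321.7]
bar_top [([249.2, 320.1], 0.84)] [252.7 321.7]
nut_axis [([263.6, 324.3], 0.93), ([211.4, 325.1], 0.54)] [262.3 321.7]
lever_pivot [([275.1, 319.0], 0.74)] [273.8 321.9]
lever_ball [] 
brake_pad [([319.9, 282.7], 0.91), ([169.4, 321.9], 0.59)] 
rest [] [175.4 321.6]
other_pad [([133.1, 394.0], 0.95)]
```

View pics/c.png

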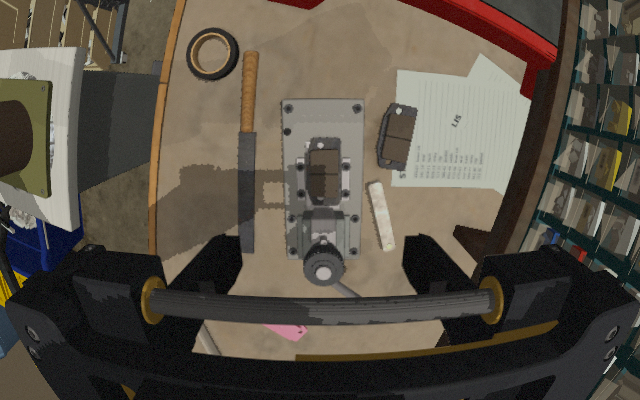

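```bash
python3 - <<'E'
import cv2
a=cv2.imread("pics/c.png")[85:305,240:420]
cv2.imwrite("pics/c2.png",cv2.resize(a[:120],None,fx=4.4,fy=4.4,interpolation=2))
cv2.imwrite("pics/c3.png",cv2.resize(a[90:],None,fx=4.4,fy=4.4,interpolation=2))
E
```

```text
(no output)
```

View pics/c2.png

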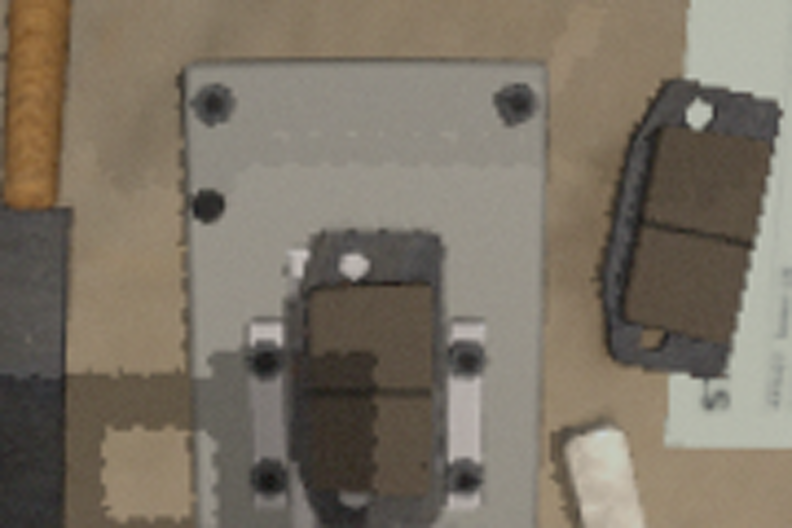

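View pics/c3.png

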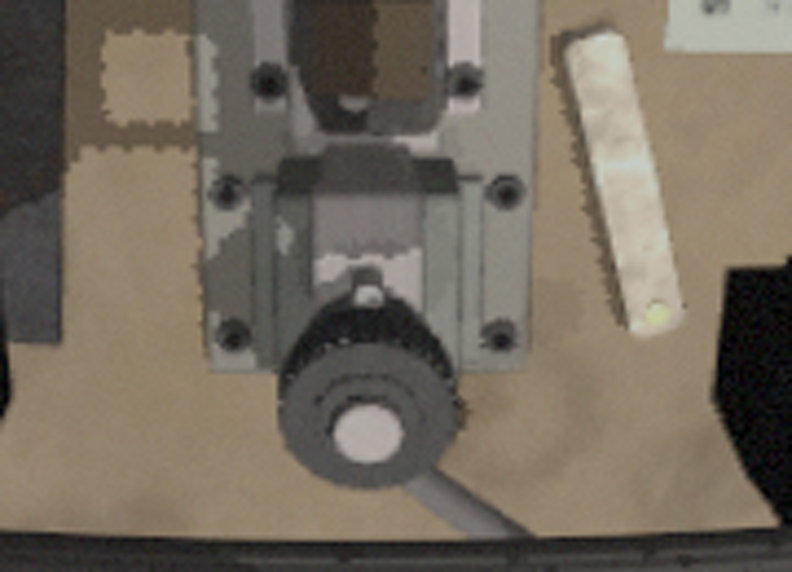

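```bash
python3 - <<'E'
from h import *
d=cam("wrist"); p0=np.load("pose.npy"); s,t,R=st()
co=[(.05,0,.012,99.5,281.8),(-.05,0,.012,99.1,364.1),(.05,1,.012,259.1,287.7),(-.05,1,.012,258.6,359.8)]
pe=[(.026,0,.046,218.2,303),(-.026,0,.046,218.2,344)]
def f(v):
    p=v[:3];R=[]
    for x,e,z,row,col in co: R+=list(project(d,c2w(p,(x,v[3]+.215*e,z)),True)-[row,col])
    for x,y,z,row,col in pe: R+=list(project(d,c2w(p,(x,y,z)),True)-[row,col])
    return R
s=least_squares(f,[*p0,-.136],loss="soft_l1"); print(s.x,np.round(f(s.x),1)); p=s.x[:3]; np.save("pose.npy",p)
print("pad end y", least_squares(lambda y:[project(d,c2w(p,(0,y[0],.021)),True)[0]-137.7],[-.1]).x)
print("bolt top z",least_squares(lambda z:project(d,c2w(p,(0,.032,z[0])),True)-[273.2,323.6],[.1]).x)
for z in (.105,.11): # nut top disc
    print(z,[project(d,c2w(p,(a,b,z)),True).round(1) for a,b in((.021,.032),(-.021,.032),(0,.053),(0,.011))])
print("obs left col",240+278/4.4,"right",240+460/4.4,"bottom",175+488/4.4)
print("C",(-d["R"].T@d["t"]))
E
```

```text
[ 0.57820026 -0.00525605  3.3700143  -0.13875466] [-0.6 -0.7 -0.6  0.7  1.  -0.1  1.1  0.   0.1 -1.3 -0.1  1.6]
pad end y [-0.09182864]
bolt top z [0.11662286]
0.105 [array([267.4, 304. ]), array([267.1, 344. ]), array([283.8, 324. ]), array([249.8, 323.9])]
0.11 [array([269.8, 303.7]), array([269.6, 344.3]), array([286.4, 324.1]), array([252.1, 324. ])]
obs left col 303.1818181818182 right 344.5454545454545 bottom 285.9090909090909
C [0.54629635 0.12764277 0.38576136]
```

```bash
python3 - <<'E'
from h import *
p=np.load("pose.npy")
for y,z in ((-.122,.08),(-.122,.026),(-.104,.026),(-.093,.026)): print(plan(c2w(p,(0,y,z)),jawdir(p,"x")))
E
```

```text
[array([  2. , 167.4,  64. ]), np.float64(-0.3)]
[array([  2. , 221.4,  64. ]), np.float64(-0.3)]
[array([  2.1, 221.5,  46. ]), np.float64(-0.3)]
[array([  2.2, 221.5,  35. ]), np.float64(-0.3)]
```

```bash
python3 -m inch '1 40 30 0;2 80 64 0;2 120 64 0;2 160 64 0;2 190 64 0;2 190 64 0' -1 10; python3 - <<'E'
from h import *
p=np.load("pose.npy")
for y,z in ((-.122,.026),(-.104,.026),(-.093,.026)): print(plan(c2w(p,(0,y,z)),jawdir(p,"x")))
E
```

```text
clock: 5.3
tool_pos: [0.5483, 0.1129, 0.0539]
eef_rot: [0.703, 0.076, -0.081, -0.702]
contact_force: [-0.3, -0.4, 0.2]
opening: 0.478
[array([ 2.6, 27.9,  0.2]), np.float64(-0.3)]
[array([  2.6,  27.9, -17.8]), np.float64(-0.3)]
[array([  2.7,  28. , -28.8]), np.float64(-0.3)]
```

```bash
python3 -m inch '1 0 0 0;2 0 0 0;2 0 0 0;2 8 0 0;2 15 0 0;2 22 0 0;2 26 0 0;2 26 0 0' ; python3 - <<'E'
from h import *
p=np.load("pose.npy")
for y,z in ((-.122,.026),(-.104,.026),(-.093,.026)): print(plan(c2w(p,(0,y,z)),jawdir(p,"x")))
d=cam("wrist"); cv2.imwrite("pics/d.png",cv2.resize(d["frame"][90:400,160:500,::-1],None,fx=1.9,fy=1.9))
E
```

```text
clock: 6.1
tool_pos: [0.5522, 0.1141, 0.0304]
eef_rot: [0.703, 0.078, -0.079, -0.703]
contact_force: [0.3, 0.4, -0.9]
opening: 0.004
[array([-1.7,  4.4, -0.2]), np.float64(-0.3)]
[array([ -1.6,   4.4, -18.2]), np.float64(-0.3)]
[array([ -1.6,   4.4, -29.2]), np.float64(-0.3)]
```

View pics/d.png

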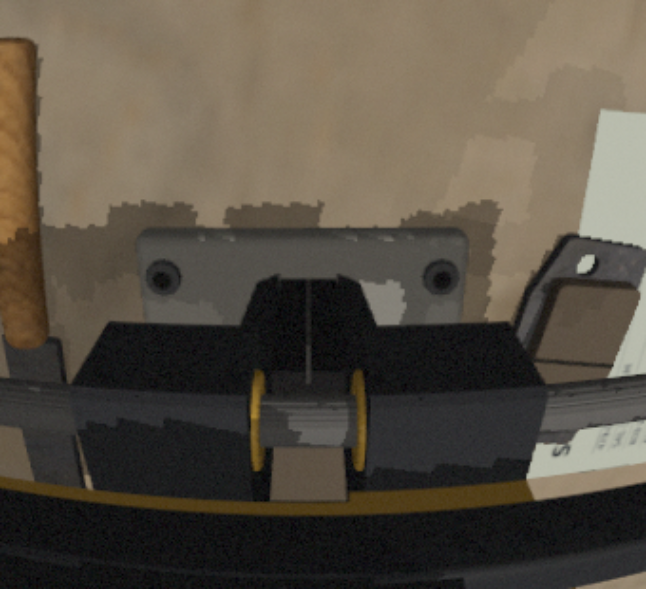

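The shut fingers are down on the bare plate behind the pad, between the two corner bolts at crop (163,278) and (442,278). I'll lower 4 mm and push slowly.

```bash
python3 -m inch '-1.5 4 0 0;-1.5 5 -6 0;-1.5 5 -12 0;-1.5 5 -16 0;-1.5 5 -19 0;-1.5 5 -21 0;-1.5 5 -23 0'; python3 - <<'E'
from h import *
p=np.load("pose.npy"); s,t,R=st(); print("force tool",R.T@s["contact_force"])
print(plan(c2w(p,(0,-.093,.026)),jawdir(p,"x")))
E
```

```text
clock: 6.85
tool_pos: [0.5564, 0.0917, 0.0263]
eef_rot: [-0.702, -0.078, 0.079, 0.703]
contact_force: [-1.2, 0.2, -1.1]
opening: 0.006
force tool [-1.07384547  1.07260368  0.47124863]
[array([-0.7,  0.3, -6.4]), np.float64(-0.3)]
```

```bash
python3 -m inch '-0.7 0 -1 0;-0.7 0 -2 0;-0.7 0 -3 0;-0.7 0 -4 0;-0.7 0 -5 0'; python3 - <<'E'
from h import *
p=np.load("pose.npy"); s,t,R=st(); print("force tool",R.T@s["contact_force"])
print(plan(c2w(p,(0,-.093,.026)),jawdir(p,"x")))
E
```

```text
clock: 7.35
tool_pos: [0.5568, 0.0867, 0.0263]
eef_rot: [-0.703, -0.078, 0.079, 0.703]
contact_force: [-0.6, 1.5, 0.5]
opening: 0.007
force tool [-0.26673934 -0.5238277   1.59181333]
[array([ 0. ,  0.3, -1.4]), np.float64(-0.3)]
```

```bash
python3 -m inch '0 0 -0.7 0;0 0 -1.4 0;0 0 -2 0'; python3 - <<'E'
from h import *
p=np.load("pose.npy"); s,t,R=st(); print("force tool",R.T@s["contact_force"])
print(plan(c2w(p,(0,-.093,.026)),jawdir(p,"x")))
E
```

```text
clock: 7.65
tool_pos: [0.557, 0.0858, 0.0263]
eef_rot: [-0.702, -0.079, 0.079, 0.703]
contact_force: [-0.9, 3.7, 0.6]
opening: 0.005
force tool [-0.03601256 -0.54328049  3.76644242]
[array([ 0. ,  0.3, -0.5]), np.float64(-0.3)]
```

```bash
python3 -m inch '0 0 -0.6 0;0 0 -1.2 0;0 0 -1.2 0'; python3 - <<'E'
from h import *
p=np.load("pose.npy"); s,t,R=st(); print("force tool",R.T@s["contact_force"])
print(plan(c2w(p,(0,-.093,.026)),jawdir(p,"x")))
E
```

```text
clock: 7.95
tool_pos: [0.557, 0.0857, 0.0263]
eef_rot: [-0.701, -0.079, 0.079, 0.704]
contact_force: [-1.4, 4.9, -0.0]
opening: 0.005
force tool [-0.27951189  0.05029864  5.08930004]
[array([ 0. ,  0.3, -0.4]), np.float64(-0.2)]
```

```bash
python3 -m inch '0 0 6 0;0 0 14 0;0 -30 16 0;0 -70 16 0;0 -110 10 0;0 -145 0 0;0 -145 0 0' 1; python3 - <<'E'
from h import *
p=np.load("pose.npy"); s,t,R=st(); print(s["q"])
for k in ((0,.032,.155),(0,.032,.090)): print(plan(c2w(p,k),jawdir(p,"x")),plan(c2w(p,k),jawdir(p,"y")))
d=cam("wrist"); cv2.imwrite("pics/e.png",d["frame"][:,:,::-1]); cv2.imwrite("pics/e2.png",cv2.resize(d["frame"][90:290,230:410,::-1],None,fx=3,fy=3,interpolation=2))
print(project(d,c2w(p,(0,-.084,.021)),True))
E
```

```text
clock: 8.65
tool_pos: [0.5605, 0.0825, 0.1754]
eef_rot: [0.703, 0.08, -0.075, -0.702]
contact_force: [-0.1, 0.3, -1.1]
opening: 0.617
[ 0.17222529  0.78864891 -0.70191772  1.80563565  0.69418888  0.80382819
 -0.66632981]
[array([  -1.7,   20.6, -121.4]), np.float64(-0.5)] [array([  -1.7,   20.6, -121.4]), np.float64(89.5)]
[array([  -2.1,   85.6, -121.3]), np.float64(-0.5)] [array([  -2.1,   85.6, -121.3]), np.float64(89.5)]
[186.28594564 317.35151414]
```

View pics/e2.png

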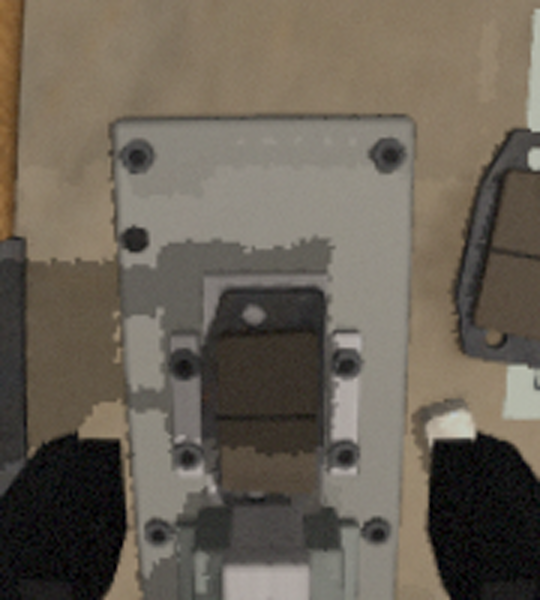

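The pad's near edge is at crop (288,270), which is image row 186. Home predicts 186.3, so the pad is home. Now over the nut.

```bash
python3 -m inch '0 0 -20 -8;0 0 -45 -16;-1 0 -70 -24;-2 0 -95 -32;-2 5 -121 -40;-2 10 -121 -48;-2 15 -121 -56;-2 20 -121 -60;-2 20 -121 -60' 0.6 25; python3 - <<'E'
from h import *
p=np.load("pose.npy"); s,t,R=st(); print(s["q"])
for k in ((0,.032,.095),): print(plan(c2w(p,k),jawdir(p,"x")))
d=cam("wrist"); cv2.imwrite("pics/f.png",d["frame"][:,:,::-1])
cam("scene") ; print([ (x["centre"],x["p"]) for x in r.tip_of("scene","nut_axis")])
E
```

```text
clock: 9.6
tool_pos: [0.5809, -0.0354, 0.1488]
eef_rot: [-0.568, -0.418, 0.421, 0.57]
contact_force: [0.4, 0.8, 0.6]
opening: 0.8
[ 0.48602648  0.93498676 -0.95001347  1.75995352  0.91895626  0.96639969
  0.41862686]
[array([ 0.5, 53.8, -4.9]), np.float64(59.7)]
[([192.8, 320.8], 0.82), ([254.8, 254.3], 0.31)]
```

View pics/f.png

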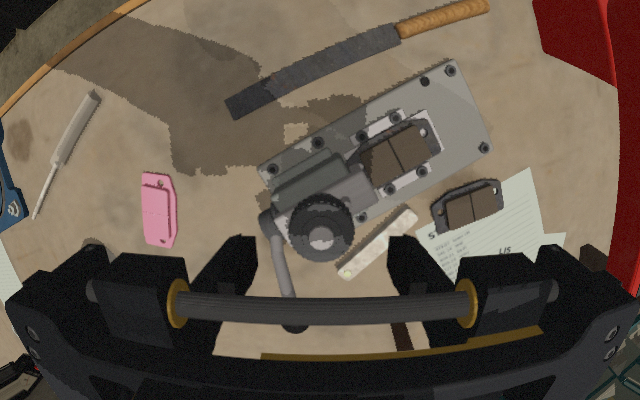

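```bash
python3 -m inch '0 12 -3 0;0 25 -5 0;0.5 38 -5 0;0.5 48 -5 0;0.5 53 -5 0;0.5 53 -5 0'; python3 - <<'E'
from h import *
p=np.load("pose.npy"); print(plan(c2w(p,(0,.032,.095)),jawdir(p,"x")))
E
python3 -m inch '0 0 0 0;0 0 0 0;0 0 0 0;0 0 0 0;0 0 0 0;0 0 0 0' -1 25; python3 - <<'E'
from h import *
p=np.load("pose.npy"); print(plan(c2w(p,(0,.032,.095)),jawdir(p,"x")))
s,t,R=st();print(s["moment"],R.T@s["contact_force"])
E
```

```text
clock: 10.35
tool_pos: [0.5866, -0.0361, 0.0972]
eef_rot: [-0.569, -0.419, 0.42, 0.57]
contact_force: [0.2, 0.9, -0.5]
opening: 0.799
[array([-0.7,  2.2,  1. ]), np.float64(59.7)]
clock: 10.95
tool_pos: [0.587, -0.0377, 0.0984]
eef_rot: [0.57, 0.418, -0.42, -0.569]
contact_force: [-1.9, -4.8, 4.8]
opening: 0.468
[array([0.8, 3.4, 1.9]), np.float64(59.6)]
[-1.07948841  0.24160395  0.11362829] [-5.18433862 -4.77591231  0.3370943 ]
```

```bash
python3 -m inch '-0.7 0 0 4;-1.5 0.3 0 12;-1.5 0.5 0 20;-1.5 0.6 0 28;-1.5 0.8 0 36;-1.5 1 0 44;-1.5 1.2 0 52;-1.5 1.3 0 60;-1.5 1.3 0 60' ; python3 - <<'E'
from h import *
p=np.load("pose.npy"); print(plan(c2w(p,(0,.032,.095)),jawdir(p,"x")))
s,t,R=st();print(s["moment"],R.T@s["contact_force"],s["q"][6])
d=cam("wrist"); cv2.imwrite("pics/g.png",d["frame"][:,:,::-1])
E
```

```text
clock: 11.85
tool_pos: [0.5857, -0.039, 0.0967]
eef_rot: [0.704, 0.076, -0.078, -0.702]
contact_force: [-2.0, -3.8, 2.0]
opening: 0.47
[array([0.4, 1.7, 2.6]), np.float64(-0.6)]
[-0.96550051  0.48698807 -0.1862501 ] [-2.74243492 -1.97572619 -3.3050617 ] -0.5453986282222165
```

View pics/g.png

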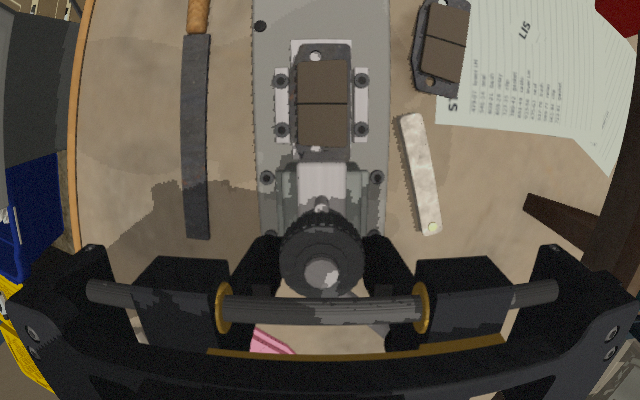

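```bash
python3 -m inch '0 0.2 -0.5 8;0 0.3 -1 16;0 0.5 -1 24;0 0.6 -1 32;0 0.8 -1 40;0 1 -1 48;0 1.2 -1 56;0 1.3 -1 60' ; python3 - <<'E'
from h import *
p=np.load("pose.npy"); print(plan(c2w(p,(0,.032,.095)),jawdir(p,"x")))
s,t,R=st();print(s["moment"],R.T@s["contact_force"],s["q"][6])
E
```

```text
clock: 12.7
tool_pos: [0.584, -0.0386, 0.095]
eef_rot: [0.649, -0.286, 0.282, -0.646]
contact_force: [-5.4, -1.9, 3.1]
opening: 0.469
[array([-0.6, -0. ,  2.5]), np.float64(-60.5)]
[-0.45273717  1.19724066  0.24519178] [-2.25265191 -3.10277331 -5.2964759 ] -1.362972752563673
```

```bash
python3 -m inch '0 0 0 0;0 0 0 0;0 0 0 0;0 -10 0 0;0 -30 0 0;0 -60 0 0' 0.6; python3 - <<'E'
from h import *
p=np.load("pose.npy"); p[1]-=.0025; np.save("pose2.npy",p)
c,s_=-np.sin(.8),np.cos(.8)
print(plan(c2w(p,(.088*c,.085,.034+.088*s_+.045)),jawdir(p,"y")), r.get_state()["q"])
d=cam("wrist"); cv2.imwrite("pics/i.png",d["frame"][:,:,::-1])
for n in("scene","top"):
    d=cam(n); print(n,[(x["centre"],x["p"]) for x in r.tip_of(n,"lever_ball")],project(d,c2w(p,(.088*c,.085,.034+.088*s_))))
    print([(x["centre"],x["p"]) for x in r.trace(n,"lever_ball")][:2])
E
```

```text
clock: 13.3
tool_pos: [0.5863, -0.0384, 0.1557]
eef_rot: [0.648, -0.284, 0.282, -0.648]
contact_force: [-0.1, -0.3, 0.5]
opening: 0.799
[array([77.1, 15.2, 27.6]), np.float64(29.7)] [ 0.25213726  0.79332005 -0.46567231  1.75278067  0.50538722  0.72015495
 -1.30609627]
scene [([178.1, 354.7], 0.78)] [178.40774174 360.98674726]
[([202.3, 347.6], 0.74), ([219.0, 311.0], 0.29)]
top [] [146.17133963 336.8050072 ]
[]
```

View pics/i.png

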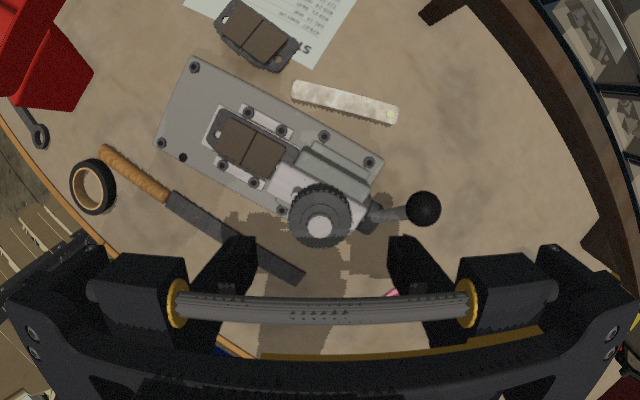

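```bash
python3 - <<'E'
from h import *
a=cv2.imread("pics/i.png")[40:260,140:460]; cv2.imwrite("pics/i2.png",cv2.resize(a,None,fx=2.5,fy=2.5,interpolation=2))
p=np.load("pose2.npy"); d=cam("wrist"); q=p.copy()
for q in (p,np.load("pose.npy")):
  for k in ((-.05,-.139,.012),(.05,-.139,.012),(-.05,.076,.012),(-.0631,.085,.0953),(0,.032,.1166)): print(k,(project(d,c2w(q,k),True)[::-1]).round(1))
E
```

```text
(-0.05, -0.139, 0.012) [190.2  55.6]
(0.05, -0.139, 0.012) [151.2 147.3]
(-0.05, 0.076, 0.012) [388.8 163.4]
(-0.0631, 0.085, 0.0953) [433.7 179. ]
(0, 0.032, 0.1166) [321.5 231.4]
(-0.05, -0.139, 0.012) [188.5  54.1]
(0.05, -0.139, 0.012) [149.6 145.8]
(-0.05, 0.076, 0.012) [387.  161.6]
(-0.0631, 0.085, 0.0953) [431.5 176.6]
(0, 0.032, 0.1166) [318.5 228.9]
```

View pics/i2.png

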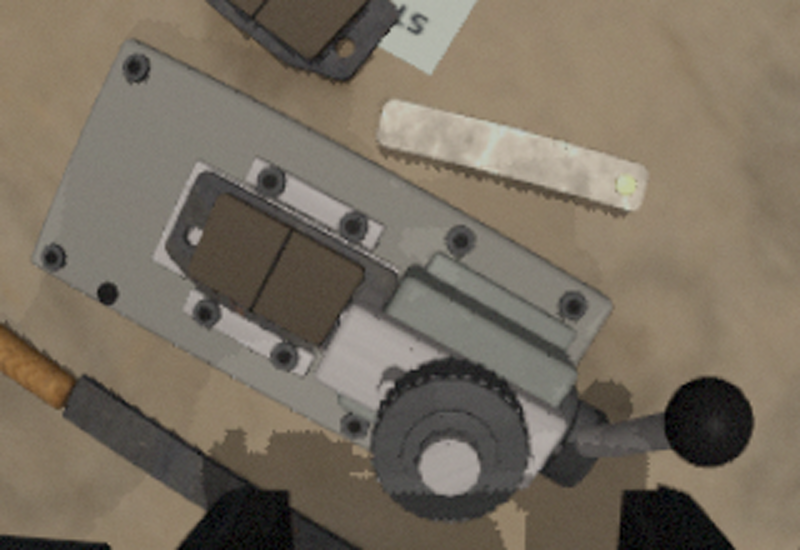

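```bash
python3 - <<'E'
from h import *
p0=np.load("pose.npy"); dw=cam("wrist"); ds=cam("scene")
co=[(-.05,0,56,194),(.05,0,144.8,153.6),(-.05,1,160.8,384.8)]
def ball(p,a): return c2w(p,(.088*np.sin(a-.8),.085,.034+.088*np.cos(a-.8)))
def f(v):
    p=v[:3];R=[]
    for x,e,row,col in co: R+=list(project(dw,c2w(p,(x,-.1388+.215*e,.012)),True)-[row,col])
    R+=list(project(dw,c2w(p,(0,.032,v[3])),True)-[226.8,319.6])
    return R
s=least_squares(f,[*p0,.116]); print(s.x,np.round(f(s.x),1)); p=s.x[:3]
for pp in (p,p0,np.load("pose2.npy")):
  for a in (0,.2,.4,.6,.8): print(a,project(dw,ball(pp,a),True).round(),project(ds,ball(pp,a)).round())
E
```

```text
[ 0.57863514 -0.00651748  3.36221806  0.11146699] [-2.3 -3.4  0.5 -2.7  2.2  3.7  0.   0.8]
0 [179. 433.] [178. 361.]
0.2 [200. 428.] [178. 359.]
0.4 [224. 418.] [179. 357.]
0.6 [248. 406.] [182. 354.]
0.8 [270. 391.] [187. 351.]
0 [177. 432.] [178. 360.]
0.2 [198. 426.] [177. 358.]
0.4 [222. 417.] [179. 356.]
0.6 [246. 404.] [182. 354.]
0.8 [268. 389.] [187. 351.]
0 [179. 434.] [178. 361.]
0.2 [200. 428.] [178. 359.]
0.4 [224. 419.] [179. 357.]
0.6 [249. 407.] [182. 355.]
0.8 [271. 392.] [187. 352.]
```

Lever ball at wrist (424,208), so the lever stands near 0.3 rad. All the other things are undisturbed. I'll swing round so that the jaws lie along the fixture's y with the camera on the robot side.

```bash
python3 -m inch '0 0 0 -8;0 0 0 -16;0 0 0 -24;0 0 0 -32;0 0 0 -40;0 0 0 -48;0 0 0 -56;0 0 0 -64;0 0 0 -72;0 0 0 -80'; python3 -m inch '0 0 0 -8;0 0 0 -16;0 0 0 -24;0 0 0 -32;0 0 0 -40;0 0 0 -48;0 0 0 -56;0 0 0 -64;0 0 0 -70;0 0 0 -70';  python3 - <<'E'
from h import *
p=np.load("pose2.npy")
a=.28-.8
print(plan(c2w(p,(.088*np.sin(a),.085,.034+.088*np.cos(a))),jawdir(p,"y")), r.get_state()["q"])
d=cam("wrist"); cv2.imwrite("pics/j.png",d["frame"][:,:,::-1])
E
```

```text
clock: 14.8
tool_pos: [0.5868, -0.0386, 0.1551]
eef_rot: [-0.678, -0.201, 0.202, 0.678]
contact_force: [-0.4, -0.9, 0.5]
opening: 0.797
clock: 15.8
tool_pos: [0.5868, -0.0386, 0.1548]
eef_rot: [-0.441, -0.552, 0.553, 0.442]
contact_force: [-0.4, 0.0, 0.1]
opening: 0.794
[array([-52.8,  44.4, -42.8]), np.float64(-0.3)] [ 0.54426079  0.9925334  -1.09411335  1.73749193  1.00036272  1.08272854
  0.8906279 ]
```

View pics/j.png

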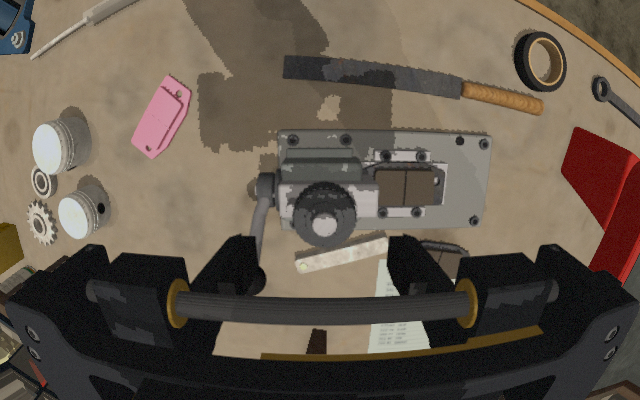

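```bash
python3 -m inch '-20 0 -10 0;-40 0 -25 0;-53 0 -43 0;-53 0 -43 0;-53 0 -43 0' 0.4;  python3 - <<'E'
from h import *
p=np.load("pose2.npy")
a=.28-.8; B=c2w(p,(.088*np.sin(a),.085,.034+.088*np.cos(a)))
print(plan(B,jawdir(p,"y")))
d=cam("wrist"); cv2.imwrite("pics/k.png",d["frame"][:,:,::-1]); print(project(d,B,True), [(x["centre"],x["p"]) for x in r.tip_of("wrist","lever_ball")])
E
```

```text
clock: 16.35
tool_pos: [0.6401, -0.0801, 0.1553]
eef_rot: [-0.441, -0.552, 0.552, 0.442]
contact_force: [0.5, 0.1, -0.1]
opening: 0.701
[array([-0.5, 44.9,  0.1]), np.float64(-0.4)]
[223.30751198 319.97556313] [([220.7, 324.6], 0.73)]
```

View pics/k.png

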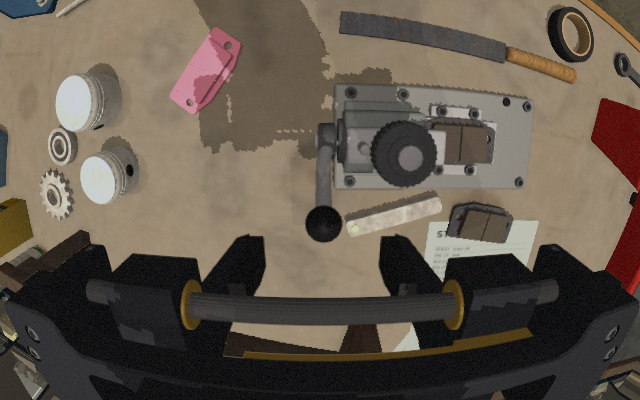

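Ball at (323,224), centred between the jaws; the model predicts (320,223). Descending to grip it lightly.

```bash
python3 -m inch '1 15 0 0;1 30 0 0;1 40 0 0;1 45 0 0;1 45 0 0'; python3 -m inch '0 0 0 0;0 0 0 0;0 0 0 0;0 0 0 0;0 0 0 0;0 0 0 0' -1 8;  python3 - <<'E'
from h import *
p=np.load("pose2.npy"); s,t,R=st(); print(R.T@s["contact_force"],s["opening"]*88)
for a in (.28,.5,.8): print(a,plan(c2w(p,(.088*np.sin(a-.8),.085,.034+.088*np.cos(a-.8))),jawdir(p,"y")))
E
```

```text
clock: 16.95
tool_pos: [0.6398, -0.0798, 0.1093]
eef_rot: [-0.441, -0.552, 0.553, 0.442]
contact_force: [-0.8, -0.8, 0.2]
opening: 0.701
clock: 17.55
tool_pos: [0.6404, -0.0791, 0.1109]
eef_rot: [0.441, 0.553, -0.552, -0.442]
contact_force: [-0.4, 0.8, 1.3]
opening: 0.259
[ 0.8872539  -1.34279095  0.15892825] 22.76353174771511
0.28 [array([-1.4,  0.5,  0.7]), np.float64(-0.3)]
0.5 [array([-1.5, -7.2, 18.4]), np.float64(-0.3)]
0.8 [array([ -1.7, -11.1,  44.5]), np.float64(-0.3)]
```

```bash
cat > lev.py <<'E'
from h import *
p=np.load("pose2.npy"); s,t,R=st()
# current ball estimate in clamp frame
v=np.array([t[0]-p[0],t[1]-p[1]]);c,sn=np.cos(p[2]),np.sin(p[2])
x=c*v[0]+sn*v[1]; y=-sn*v[0]+c*v[1]; z=t[2]
a=np.arctan2(x,z-.034)+.8
F=np.array(s["contact_force"]); fx=c*F[0]+sn*F[1]; fy=-sn*F[0]+c*F[1]
tang=np.array([np.cos(a-.8),-np.sin(a-.8)])
print("x,y,z mm",round(x*1e3,1),round(y*1e3,1),round(z*1e3,1),"r",round(np.hypot(x,z-.034)*1e3,1),"angle",round(a,3),"Ftan",round(-(fx*tang[0]+F[2]*tang[1]),2),"Frad",round(fx*np.sin(a-.8)+F[2]*np.cos(a-.8),2),"fy",round(fy,2),"open",round(s["opening"]*88,1))
def nxt(al):
    for b in al: print(b,"dy",round(-88*(np.cos(b-.8)-np.cos(a-.8)),1),"dz",round(88*(np.sin(b-.8)-np.sin(a-.8)),1))
import sys
nxt([float(q) for q in sys.argv[1:]])
E
python3 lev.py; python3 -m inch '0 -3.5 7 0;0 -7.7 17.7 0;0 -9.3 24 0;0 -10.6 30.6 0;0 -11.4 38 0;0 -11.6 43.7 0;0 -11.6 43.7 0'; python3 lev.py .9 1 1.1 1.2 1.3 1.4
```

```text
x,y,z mm -44.5 83.6 110.9 r 88.8 angle 0.276 Ftan -0.81 Frad 1.09 fy -0.89 open 22.8
clock: 18.25
tool_pos: [0.5967, -0.0892, 0.1223]
eef_rot: [-0.441, -0.552, 0.553, 0.442]
contact_force: [-2.0, 3.6, 1.0]
opening: 0.261
x,y,z mm 0.4 83.5 122.3 r 88.3 angle 0.805 Ftan -1.12 Frad 0.97 fy -3.93 open 23.0
0.9 dy 0.4 dz 8.4
1.0 dy 1.8 dz 17.1
1.1 dy 3.9 dz 25.6
1.2 dy 6.9 dz 33.8
1.3 dy 10.8 dz 41.8
1.4 dy 15.4 dz 49.3
```

```bash
cat > avg.py <<'E'
from h import *
p=np.load("pose2.npy"); c,sn=np.cos(p[2]),np.sin(p[2]); L=[]
for i in range(6):
    r.snapshot("top"); s,t,R=st(); v=t[:2]-p[:2]; x=c*v[0]+sn*v[1]; a=np.arctan2(x,t[2]-.034)+.8
    F=np.array(s["contact_force"]); fx=c*F[0]+sn*F[1]; fy=-sn*F[0]+c*F[1]
    L.append([a,-(fx*np.cos(a-.8)-F[2]*np.sin(a-.8)),fx*np.sin(a-.8)+F[2]*np.cos(a-.8),fy])
L=np.array(L); print("a,Ftan,Frad,fy",L.mean(0).round(2),"sd",L.std(0).round(2))
E
python3 -m inch '1 0.4 8.4 0;1 1 13 0;1 1.8 17.1 0'; python3 avg.py; python3 lev.py 1.1 1.2 1.3 1.4
```

```text
clock: 18.55
tool_pos: [0.5806, -0.0928, 0.1205]
eef_rot: [-0.442, -0.552, 0.553, 0.441]
contact_force: [-0.1, 1.1, 1.5]
opening: 0.263
a,Ftan,Frad,fy [ 1.   -0.73  2.73 -0.81] sd [0.01 0.6  0.49 0.8 ]
x,y,z mm 16.6 83.3 120.5 r 88.1 angle 0.989 Ftan -0.74 Frad 3.53 fy 0.51 open 23.2
1.1 dy 2.4 dz 9.4
1.2 dy 5.4 dz 17.7
1.3 dy 9.2 dz 25.6
1.4 dy 13.8 dz 33.1
```

```bash
python3 -m inch '0 1 5 0;0 2.4 9.4 0;0 4 14 0;0 5.4 17.7 0'; python3 avg.py; python3 lev.py 1.1 1.2 1.3 1.4
```

```text
clock: 19.25
tool_pos: [0.5634, -0.0967, 0.1148]
eef_rot: [-0.442, -0.552, 0.553, 0.441]
contact_force: [1.0, -1.7, 0.7]
opening: 0.262
a,Ftan,Frad,fy [1.21 0.01 0.82 2.41] sd [0.   0.51 0.44 0.84]
x,y,z mm 34.3 83.3 114.9 r 87.9 angle 1.202 Ftan 0.98 Frad 0.57 fy 2.86 open 23.1
1.1 dy -3.1 dz -8.4
1.2 dy -0.1 dz -0.1
1.3 dy 3.8 dz 7.8
1.4 dy 8.4 dz 15.3
```

```bash
python3 -m inch '0 1.9 4.4 0;0 4 8.3 0;0 6 12 0;0 8.4 15.4 0'; python3 avg.py; python3 lev.py 1.5 1.6 1.7 1.8
```

```text
clock: 19.95
tool_pos: [0.5485, -0.1002, 0.1065]
eef_rot: [-0.442, -0.552, 0.553, 0.441]
contact_force: [2.5, -3.9, 2.0]
opening: 0.264
a,Ftan,Frad,fy [ 1.41  0.72 -1.01  5.21] sd [0.   0.23 0.53 0.29]
x,y,z mm 50.0 83.3 106.4 r 88.0 angle 1.405 Ftan 1.14 Frad -0.36 fy 4.91 open 23.1
1.5 dy 5.1 dz 6.7
1.6 dy 11.1 dz 13.1
1.7 dy 17.7 dz 18.9
1.8 dy 24.9 dz 24.0
```

```bash
python3 -m inch '-1.5 -4.5 -7.5 0;-1.5 -8.4 -15.4 0;-1.5 -11.5 -24 0;-1.5 -13.9 -33 0;-1.5 -13.9 -33 0'; python3 avg.py; python3 lev.py .3
```

```text
clock: 20.75
tool_pos: [0.5827, -0.0922, 0.1209]
eef_rot: [0.441, 0.553, -0.552, -0.441]
contact_force: [0.8, -0.5, -0.8]
opening: 0.264
a,Ftan,Frad,fy [ 0.99 -0.4  -1.09 -1.4 ] sd [0.   0.56 0.67 0.73]
x,y,z mm 16.7 83.4 120.6 r 88.2 angle 0.99 Ftan -0.68 Frad -1.38 fy -1.48 open 22.9
0.3 dy 9.2 dz -58.8
```

```bash
python3 -m inch '0 -1.6 -16.6 0;0 -1 -27 0;0 1.1 -38.4 0;0 4.5 -48 0;0 9.2 -58.8 0;0 9.2 -58.8 0'; python3 lev.py; python3 -m inch '0 0 0 0;0 0 0 0;0 0 0 0;0 -15 0 0;0 -45 0 0;0 -45 0 0' 0.6 25;  python3 - <<'E'
from h import *
p=np.load("pose2.npy"); s,t,R=st(); print(s["q"],s["opening"])
for k in ((0,.032,.15),): print(plan(c2w(p,k),jawdir(p,"x")))
d=cam("wrist"); cv2.imwrite("pics/l.png",d["frame"][:,:,::-1])
E
```

```text
clock: 21.65
tool_pos: [0.6398, -0.0793, 0.1113]
eef_rot: [0.441, 0.553, -0.552, -0.441]
contact_force: [0.4, 2.4, 2.0]
opening: 0.262
x,y,z mm -43.8 83.6 111.3 r 88.8 angle 0.284 Ftan -0.19 Frad 2.23 fy -2.21 open 23.0
clock: 22.25
tool_pos: [0.6408, -0.0797, 0.1614]
eef_rot: [0.443, 0.554, -0.551, -0.44]
contact_force: [1.1, 0.3, -0.7]
opening: 0.78
[ 0.56575635  1.03562253 -1.09197289  1.5574167   0.980829    1.16504439
  1.05726719] 0.7799059664512863
[array([52., 11., 45.]), np.float64(89.6)]
```

View pics/l.png

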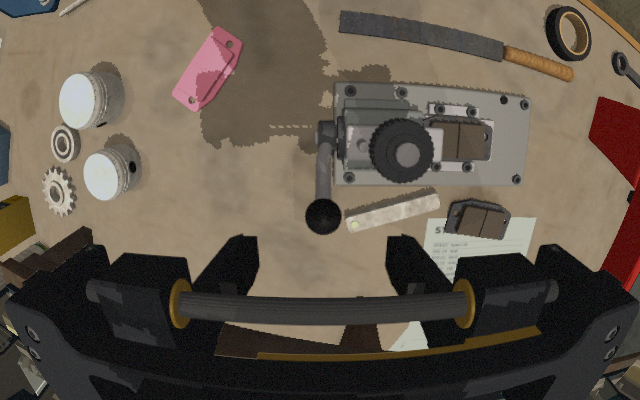

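```bash
python3 -m inch '10 0 8 8;20 0 18 16;35 0 30 24;52 0 45 32;52 2 45 38;52 2 45 38'; python3 - <<'E'
from h import *
print(plan((.585,-.039,.094)))
E
```

```text
clock: 22.9
tool_pos: [0.5825, -0.0401, 0.1544]
eef_rot: [0.597, 0.378, -0.38, -0.597]
contact_force: [0.4, 0.2, -0.6]
opening: 0.802
[array([ 2.1, 60.3, -1.9])]
```

```bash
python3 -m inch '1 15 0 0;2 30 -1 0;2 45 -1.5 0;2 55 -1.5 0;2 59 -1.5 0;2 59 -1.5 0'; python3 -m inch '0 0 0 0;0 0 0 0;0 0 0 0;0 0 0 0;0 0 0 0' -1 25;python3 - <<'E'
from h import *
s,t,R=st(); p=np.load("pose2.npy");print(R.T@s["contact_force"],s["opening"]*88,s["moment"],s["q"][6],plan(t,jawdir(p,"x")))
E
```

```text
clock: 23.5
tool_pos: [0.5849, -0.0387, 0.0944]
eef_rot: [-0.597, -0.378, 0.379, 0.598]
contact_force: [-0.6, -0.6, 0.2]
opening: 0.802
clock: 24.0
tool_pos: [0.586, -0.0379, 0.0958]
eef_rot: [-0.597, -0.379, 0.378, 0.597]
contact_force: [0.5, 2.7, 1.2]
opening: 0.466
[ 2.62918419 -1.14937839  0.71923408] 40.98845122298276 [ 0.21726422 -0.33851315  0.0130772 ] 0.21981952834640378 [array([0., 0., 0.]), np.float64(51.7)]
```

```bash
python3 -m inch '0 0.2 0 8;0.5 0.4 0 16;0.5 0.5 0 24;0.5 0.7 0 32;0.5 0.9 0 40;0.5 1.1 0 48;0.5 1.2 0 56;0.5 1.4 0 64;0.5 1.6 0 72;0.5 1.6 0 75';python3 - <<'E'
from h import *
s,t,R=st(); p=np.load("pose2.npy");print(R.T@s["contact_force"],s["opening"]*88,s["moment"],s["q"][6],plan(t,jawdir(p,"x")))
E
python3 -m inch '0 0 0 0;0 0 0 0;0 0 0 0;0 -10 0 0;0 -30 0 0;0 -60 0 0;0 -60 0 0' 0.6 8; python3 - <<'E'
from h import *
p=np.load("pose2.npy"); a=.284-.8
B=c2w(p,(.088*np.sin(a),.0835,.034+.088*np.cos(a)));print(plan(B,jawdir(p,"y")))
E
```

```text
clock: 25.0
tool_pos: [0.585, -0.0385, 0.0941]
eef_rot: [0.705, -0.065, 0.064, -0.704]
contact_force: [-1.4, -0.9, 2.8]
opening: 0.468
[-1.24216816 -2.79230165 -1.17973012] 41.188953877470404 [-0.04643782  0.20715227  0.23868984] -0.9111593786903998 [array([0., 0., 0.]), np.float64(-23.5)]
clock: 25.7
tool_pos: [0.5881, -0.0375, 0.1578]
eef_rot: [-0.704, 0.061, -0.065, 0.705]
contact_force: [0.6, 1.1, -0.1]
opening: 0.802
[array([ 57.6,  47.5, -32.1]), np.float64(66.7)]
```

```bash
python3 -m inch '0 0 0 -8;0 0 0 -16;0 0 0 -24;0 0 0 -32;0 0 0 -40;0 0 0 -48;0 0 0 -56;0 0 0 -64;0 0 0 -72;0 0 0 -80' >/dev/null; python3 -m inch '0 0 0 -8;0 0 0 -16;0 0 0 -24;0 0 0 -33;0 0 0 -33' 0.4; python3 - <<'E'
from h import *
p=np.load("pose2.npy"); a=.284-.8
B=c2w(p,(.088*np.sin(a),.0835,.034+.088*np.cos(a)));print(plan(B,jawdir(p,"y")))
E
```

```text
clock: 27.2
tool_pos: [0.5853, -0.0386, 0.1532]
eef_rot: [-0.441, -0.552, 0.553, 0.442]
contact_force: [-0.1, -1.1, 0.6]
opening: 0.702
[array([-51.7,  42.6, -43.8]), np.float64(-0.3)]
```

```bash
python3 -m inch '-20 -5 -10 0;-40 -5 -28 0;-51.5 0 -44 0;-51.5 12 -44 0;-51.5 28 -44 0;-51.5 40 -44 0;-51.5 43 -44 0;-51.5 43 -44 0'; python3 lev.py; python3 -m inch '0 0 0 0;0 0 0 0;0 0 0 0;0 0 0 0;0 0 0 0' -1 8;python3 avg.py; python3 lev.py .5 .8 1.0 
```

```text
clock: 28.0
tool_pos: [0.6389, -0.0784, 0.1098]
eef_rot: [-0.441, -0.552, 0.553, 0.442]
contact_force: [-0.4, -0.3, -0.7]
opening: 0.696
x,y,z mm -43.1 82.6 109.8 r 87.2 angle 0.283 Ftan -0.04 Frad -0.87 fy 0.19 open 61.3
clock: 28.5
tool_pos: [0.6399, -0.0789, 0.1109]
eef_rot: [-0.441, -0.552, 0.553, 0.441]
contact_force: [1.1, -3.0, 0.2]
opening: 0.273
a,Ftan,Frad,fy [ 0.28 -0.6   1.03  1.04] sd [0.   0.42 0.39 0.71]
x,y,z mm -44.1 83.5 110.9 r 88.6 angle 0.28 Ftan -1.14 Frad 0.95 fy 2.2 open 23.1
0.5 dy -7.7 dz 17.7
0.8 dy -11.6 dz 43.7
1.0 dy -9.9 dz 61.2
```

```bash
python3 -m inch '0 -3.5 7 0;0 -7.7 17.7 0;0 -9.3 24 0;0 -10.6 30.6 0;0 -11.4 38 0;0 -11.6 43.7 0;0 -11.6 43.7 0' >/dev/null; python3 avg.py; python3 lev.py 0.9 1.0; python3 -m inch '0 0.4 8.4 0;0 1 13 0;0 1.8 17.1 0'; python3 avg.py; python3 lev.py 1.1 1.2 1.3
```

```text
a,Ftan,Frad,fy [ 0.8  -0.66 -7.8   2.33] sd [0.   0.48 0.82 0.35]
x,y,z mm 0.0 83.3 121.8 r 87.8 angle 0.8 Ftan -1.55 Frad -9.35 fy 2.35 open 23.2
0.9 dy 0.4 dz 8.8
1.0 dy 1.8 dz 17.5
clock: 30.1
tool_pos: [0.5812, -0.0927, 0.1209]
eef_rot: [0.442, 0.553, -0.552, -0.441]
contact_force: [5.0, -3.2, -8.3]
opening: 0.26
a,Ftan,Frad,fy [ 0.99  1.25 -7.81  4.68] sd [0.   0.58 0.92 0.65]
x,y,z mm 16.4 83.4 120.9 r 88.4 angle 0.986 Ftan 0.01 Frad -6.96 fy 5.5 open 23.1
1.1 dy 2.4 dz 9.7
1.2 dy 5.4 dz 18.0
1.3 dy 9.2 dz 25.9
```

```bash
python3 -m inch '1 2.5 5 0;1.5 4.4 9.7 0;1.5 6 14 0;1.5 7.4 18 0'; python3 avg.py; python3 lev.py 1.3 1.4
```

```text
clock: 30.8
tool_pos: [0.5651, -0.0965, 0.1154]
eef_rot: [0.444, 0.552, -0.552, -0.44]
contact_force: [4.9, -7.0, 0.8]
opening: 0.266
a,Ftan,Frad,fy [1.19 2.22 1.   8.01] sd [0.   0.58 0.52 0.56]
x,y,z mm 33.3 83.4 115.1 r 87.7 angle 1.19 Ftan 2.3 Frad 1.35 fy 8.63 open 22.7
1.3 dy 4.2 dz 8.8
1.4 dy 8.8 dz 16.3
```

```bash
python3 -m inch '-1.5 2 4 0;-2.5 4.2 8.8 0;-2.5 6.5 12.5 0;-2.5 8.8 16.3 0'; python3 avg.py; python3 avg.py; python3 lev.py 1.3 1.4 1.5 1.6
```

```text
clock: 31.5
tool_pos: [0.5482, -0.1006, 0.1056]
eef_rot: [0.442, 0.553, -0.552, -0.441]
contact_force: [3.2, -3.1, 2.8]
opening: 0.26
a,Ftan,Frad,fy [1.43 3.02 3.69 4.33] sd [0.   0.38 1.27 0.49]
a,Ftan,Frad,fy [1.43 3.32 4.97 4.44] sd [0.   0.44 0.45 0.37]
x,y,z mm 51.5 83.6 104.6 r 87.4 angle 1.43 Ftan 3.2 Frad 4.86 fy 4.72 open 23.0
1.3 dy -6.1 dz -9.7
1.4 dy -1.5 dz -2.2
1.5 dy 3.8 dz 4.8
1.6 dy 9.8 dz 11.3
```

```bash
python3 -m inch '-1 -3 -4 0;-1.5 -7.2 -9 0;-1.5 -7.2 -9 0'; python3 avg.py; python3 avg.py; python3 -m inch '0 -3 -6 0;0 -5 -11 0;0 -5 -11 0' ; python3 avg.py;python3 -m inch '0 2 5 0;0 5 11 0;0 5 11 0'; python3 avg.py; python3 avg.py; python3 lev.py .3 .8 1.0 
```

```text
clock: 32.4
tool_pos: [0.5584, -0.0983, 0.1123]
eef_rot: [0.441, 0.554, -0.551, -0.441]
contact_force: [4.0, 0.6, -0.4]
opening: 0.26
a,Ftan,Frad,fy [ 1.29  2.92 -4.75 -1.97] sd [0.01 0.31 0.68 0.52]
a,Ftan,Frad,fy [ 1.29  3.6  -5.55 -1.99] sd [0.   0.45 0.29 0.52]
clock: 33.3
tool_pos: [0.568, -0.0962, 0.117]
eef_rot: [0.441, 0.553, -0.552, -0.442]
contact_force: [2.8, 5.0, -3.2]
opening: 0.26
a,Ftan,Frad,fy [ 1.15  2.5  -4.54 -3.81] sd [0.   0.39 0.38 0.39]
clock: 33.9
tool_pos: [0.5562, -0.099, 0.1116]
eef_rot: [0.44, 0.553, -0.552, -0.442]
contact_force: [1.8, 4.8, -1.3]
opening: 0.263
a,Ftan,Frad,fy [ 1.29  2.23 -3.38 -3.9 ] sd [0.   0.55 0.62 0.3 ]
a,Ftan,Frad,fy [ 1.29  2.23 -3.53 -3.62] sd [0.   0.45 0.49 0.36]
x,y,z mm 41.4 83.9 112.0 r 88.3 angle 1.288 Ftan 1.56 Frad -3.61 fy -3.62 open 23.4
0.3 dy 0.5 dz -83.4
0.8 dy -10.3 dz -41.3
1.0 dy -8.5 dz -23.8
```

```bash
python3 -m inch '0.6 -2.5 -8 0;1.2 -5.5 -15.9 0;1.2 -5.5 -15.9 0'>/dev/null; python3 avg.py; python3 -m inch '0 -2.2 -8.5 0;0 -2.2 -8.5 0'>/dev/null; python3 avg.py; python3 -m inch '0 -1.3 -8.7 0;0 -1.3 -8.7 0'>/dev/null; python3 avg.py;  python3 -m inch '0 -0.4 -8.8 0;0 -0.4 -8.8 0'>/dev/null; python3 avg.py; python3 -m inch '0 0.3 -8.8 0;0 1.75 -17.5 0;0 1.75 -17.5 0'>/dev/null; python3 avg.py; python3 avg.py; python3 lev.py .7 .8 .9 1.0 1.1
```

```text
a,Ftan,Frad,fy [ 1.1   2.55  5.82 -2.54] sd [0.   0.79 0.66 0.41]
a,Ftan,Frad,fy [ 1.    1.49  5.46 -3.  ] sd [0.   0.31 0.36 0.41]
a,Ftan,Frad,fy [ 0.91  0.74  5.12 -4.07] sd [0.   0.43 0.44 0.39]
a,Ftan,Frad,fy [ 0.81 -0.01  3.79 -5.37] sd [0.   0.23 0.53 0.57]
a,Ftan,Frad,fy [ 0.6  -0.09  3.3  -5.47] sd [0.   0.37 0.44 0.46]
a,Ftan,Frad,fy [ 0.6   0.25  3.02 -5.15] sd [0.   0.3  0.63 0.38]
x,y,z mm -16.8 83.6 119.0 r 86.6 angle 0.605 Ftan 0.61 Frad 2.82 fy -5.46 open 22.8
0.7 dy -1.2 dz 8.3
0.8 dy -1.7 dz 17.1
0.9 dy -1.2 dz 25.9
1.0 dy 0.1 dz 34.6
1.1 dy 2.3 dz 43.1
```

Unloaded force is about 0 up to 0.81 rad. It then rises to 0.74 N at 0.91, 1.49 N at 1.0 and 2.55 N at 1.1. The bite starts at upright, so the nut is right. Now closing the lever.

```bash
python3 -m inch '1 -1.5 9 0;1.5 -2.1 18 0;1.5 -2.1 26 0;1.5 0.5 39 0;1.5 4.5 51.3 0;1 9 59.5 0;0.5 13 66.7 0;0.5 13 66.7 0' - 15; python3 lev.py 1.5 1.6 1.7 1.8
```

```text
clock: 38.3
tool_pos: [0.5478, -0.1009, 0.1058]
eef_rot: [-0.441, -0.552, 0.553, 0.442]
contact_force: [0.2, 1.6, 4.1]
opening: 0.253
x,y,z mm 50.7 83.8 105.8 r 87.9 angle 1.414 Ftan 2.83 Frad 3.0 fy -1.49 open 22.3
1.5 dy 4.6 dz 6.0
1.6 dy 10.6 dz 12.4
1.7 dy 17.2 dz 18.2
1.8 dy 24.4 dz 23.3
```

```bash
python3 -m inch '0 4.6 6.3 0;0 10.4 12.8 0;0 17 18.5 0;0 24 23.5 0;0 24 23.5 0'; python3 lev.py 1.9 2.0 2.05 2.1
```

```text
clock: 38.8
tool_pos: [0.5243, -0.1062, 0.081]
eef_rot: [-0.441, -0.551, 0.554, 0.442]
contact_force: [-1.2, 1.0, 1.9]
opening: 0.26
x,y,z mm 74.7 83.7 81.0 r 88.3 angle 1.81 Ftan 1.12 Frad 1.85 fy -1.25 open 22.9
1.9 dy 6.9 dz 3.9
2.0 dy 14.9 dz 7.5
2.05 dy 19.1 dz 9.0
2.1 dy 23.3 dz 10.3
```

```bash
python3 -m inch '0 7 4 0;0 14.9 7.5 0;0 19.1 9 0;0 21.5 9.7 0;0 21.5 9.7 0'; python3 lev.py 2.05 2.1
```

```text
clock: 39.3
tool_pos: [0.5151, -0.1081, 0.0598]
eef_rot: [-0.441, -0.551, 0.554, 0.442]
contact_force: [-6.4, -0.9, 0.9]
opening: 0.256
x,y,z mm 84.2 83.4 59.8 r 88.1 angle 2.073 Ftan -1.02 Frad 6.43 fy -0.6 open 22.5
2.05 dy -2.0 dz -0.6
2.1 dy 2.2 dz 0.7
```

```bash
python3 -m inch '0 2 0 0;0 3 0 0;0 3 0 0'; python3 avg.py; python3 lev.py 2.05
```

```text
clock: 39.6
tool_pos: [0.5153, -0.1081, 0.0586]
eef_rot: [-0.441, -0.551, 0.554, 0.442]
contact_force: [-8.1, -1.7, 11.1]
opening: 0.259
a,Ftan,Frad,fy [ 2.09  8.23 11.28 -0.07] sd [0.   0.63 0.4  0.19]
x,y,z mm 84.0 83.5 58.6 r 87.5 angle 2.086 Ftan 7.95 Frad 10.88 fy -0.07 open 22.7
2.05 dy -3.0 dz -0.9
```

```bash
python3 -m inch '0 -2 1 0;0 -2 1.5 0;0 -2 1.5 0;0 -2 1.5 0;0 -2 1.5 0' 0.5; python3 -m inch '0 -20 5 0;0 -50 10 0;0 -90 20 0;0 -120 40 0;0 -120 40 0;0 -120 40 0'; python3 - <<'E'
from h import *
p=np.load("pose2.npy")
for n in("scene","wrist"):
    d=cam(n); cv2.imwrite(f"pics/z_{n}.png",d["frame"][:,:,::-1])
    for a in (1.8,2.05): print(n,a,project(d,c2w(p,(.088*np.sin(a-.8),.0835,.034+.088*np.cos(a-.8))),n=="wrist").round(1))
    print([(x["centre"],x["p"]) for x in r.tip_of(n,"lever_ball")])
a=cv2.imread("pics/z_scene.png")[140:310,220:440]
cv2.imwrite("pics/z1.png",cv2.resize(a,None,fx=3.5,fy=3.5,interpolation=3))
E
```

```text
clock: 40.4
tool_pos: [0.5154, -0.1078, 0.0597]
eef_rot: [0.441, 0.552, -0.552, -0.442]
contact_force: [0.5, -0.1, -1.1]
opening: 0.689
clock: 41.0
tool_pos: [0.4764, -0.1171, 0.18]
eef_rot: [-0.442, -0.552, 0.552, 0.441]
contact_force: [0.9, -0.4, -0.3]
opening: 0.748
scene 1.8 [231.7 338.1]
scene 2.05 [243.7 336.3]
[([245.7, 333.9], 0.82)]
wrist 1.8 [253.7 320.9]
wrist 2.05 [234.1 320.9]
[([233.0, 320.3], 0.74)]
```

View pics/z1.png

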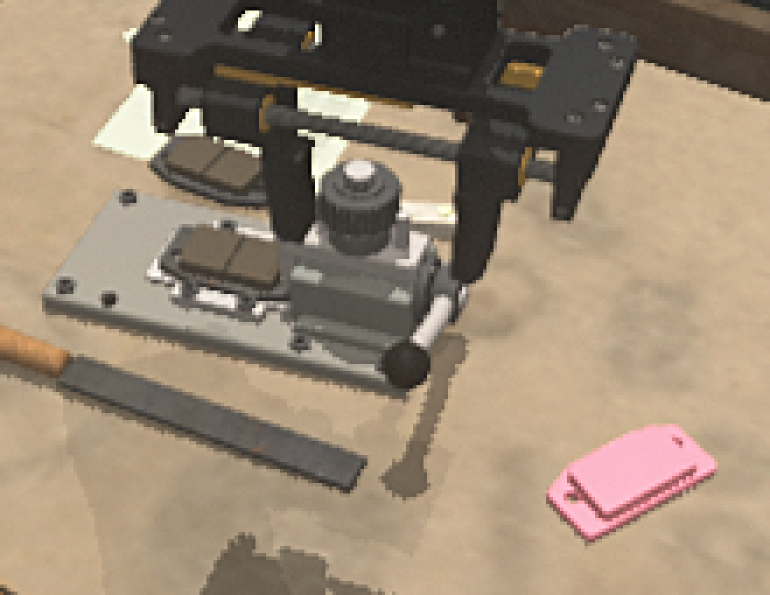

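View pics/z_wrist.png

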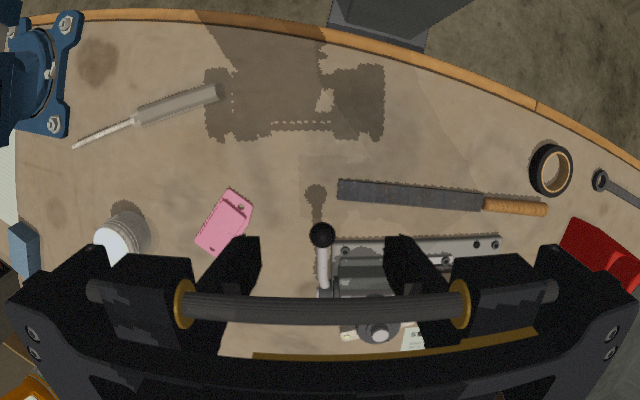

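The lever is over at its stop: the ball is at wrist (233,320) and the model for 2.05 rad gives (234,321). The pad sits under the toe at scene crop (230,255), and the file, feeler set and other pad are in place. The gripper is clear of everything, so I'm handing in.

```bash
python3 - <<'E'
from plant import r
print(r.finish_job(), r.get_state()["clock"])
E
```

```text
the job is handed in; nothing more can be done
the job is handed in; nothing more can be done
```

The brake pad is clamped and the job is handed in at about 41 s, with the gripper clear of everything.

- **Pad:** I pushed it home along the rest with the shut fingers. It stopped moving at about 5 N, and the picture put its near edge at row 186 against 186.3 for home.
- **Nut:** I turned it about 2.1 rad clockwise, tested the lever, found the bite still late, and turned about 1.3 rad more.
- **Bite check:** On the last sweep the lever force was about 0 N up to 0.81 rad. It was then 0.7 N at 0.91, 1.5 N at 1.0 and 2.5 N at 1.1, so the lever starts to bite at upright.
- **Lever:** I took it over to the stop, where the force rose sharply at about 2.05–2.09 rad. It stayed there after release: the ball is within 1 px of its place for 2.05 rad in the wrist picture, and within about 3 px in the scene picture.
- **Other things:** The file, feeler set, other pad and pink look-alike looked unmoved in the pictures.

**Doubts:**
- The force readings carried about 0.5 N of noise and offset. Single readings between 1.2 and 1.43 rad disagreed, giving anything from 0.7 mm too loose to 0.7 mm too tight. I trusted the sweep, which puts the nut right to about 0.2 rad.
- The lever was at about 0.28 rad when I first measured its angle, not 0. Its ball stood at nearly the same place in the first scene picture, so it probably began there.
- My estimate of the fixture's position was 2–3 mm off along y, and I corrected it by feel at the nut.

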